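# Clear the gas manifold and open its cap of unknown thread hand

### The job

Take the scraper block and, with it and not with the gripper itself, wipe the three loose metal chips along the manifold's deck into the catch tray at its end while the port is still capped, then set the scraper back down on the bench. Next take the winged cap off the port: it is a coarse quarter-turn thread and nobody knows whether it is right- or left-handed, so try loosening it one way, and if it stops dead try the other; then lift it off and finish while still holding it, upright and still, about ten centimetres straight above its port. Leave the detector, the gas can and the screwdriver where they are.

Things in the scene. Friction and masses are not known exactly. Their poses are not given: they have to be found in the camera images.
- manifold: Fixed grey block. Origin at bench level; its +y runs along its length, z up. Its flat top, the deck, is 40 mm above the bench, x -50 to +50 mm, y -120 to +200 mm. Chips lie on it between y -95 and +5 mm, within 22 mm of the centre line; the capped port is at y +95. A fixed dark round housing (52 mm across, 28 mm above the deck) at y +170 is no part of the job. Pipe stubs stick out on the +x side.
- port (a point): Centre of the port, on the deck's surface under the cap; axes as the manifold's. The neck inside the cap is 22 mm high: lifted by 30 mm, the cap is clear of it.
- tray (a point): Middle of the floor (4 mm above the bench) of the open sheet-steel catch tray at the manifold's -y end; axes as the manifold's. The tray spans x -65 to +65 mm and 80 mm in y, from the deck's end (manifold y -120 to -200); walls 30 mm high, 3 mm thick. Chips pushed over the deck's end fall in.
- cap_bar (a point): The place to grip the cap, in the middle of its wing bar. The cap is aluminium, loose, about 120 g: a round skirt 50 mm across and 30 mm high stands on the deck; on it an upright bar 44 mm long (this point's x), 14 mm thick (y), 38 mm high; z is the cap's axis, up. The point is 52 mm above the skirt's lower edge, 22 mm above its top, 16 mm below the bar's top.
- cap: The same cap; origin at the centre of the skirt's lower edge. Its thread turns freely (under 0.15 N m): the loosening way it turns 80 to 95 degrees to a stop and lifts straight off once turned 50 or more; the other way it meets a hard stop within 15 degrees. Shut, it rises at most 3 mm. Which way loosens (clockwise or counter-clockwise from above) differs from start to start and cannot be seen.
- scraper_grip (a point): Centre of the black grip of the scraper block, loose, standing on the bench, 150 g or so. The white blade is 80 mm long (along this point's x axis), 20 mm thick (y) and 22 mm high; the grip on top of it is 40 mm (x) by 18 mm (y) by 44 mm high. The point is 44 mm above the blade's lower face and 22 mm below the grip's top.
- chip1_mid (a point): Centre of a loose steel chip, about 15 x 12 x 10 mm, lying flat on the deck, 12 g.
- chip2_mid (a point): Centre of a loose steel chip, about 18 x 10 x 9 mm, lying flat on the deck, 12 g.
- chip3_mid (a point): Centre of a loose steel chip, about 13 x 13 x 10 mm, lying flat on the deck, 12 g.
- detector_mid (a point): Centre of a handheld gas detector lying on the bench, black and yellow, 120 x 57 x 30 mm. To be left alone.
- gas_can_mid (a point): Centre of a standing aluminium can 60 mm across and 150 mm high. To be left alone.
- driver_grip (a point): Middle of the handle of a screwdriver lying on the bench. To be left alone.
- chip1: The same chip; origin at the centre of its underside.
- chip2: The same chip; origin at the centre of its underside.
- chip3: The same chip; origin at the centre of its underside.
- scraper: The same scraper; origin at the centre of the blade's lower face.
Mind the look-alikes: they are no part of the job. What is shaped like the scraper but pink or purple is not meant.

How it is judged (in metres and radians):
On the way, in this order (a step that is already met when the one before it is completed fails the run):
1. all three chips are in the catch tray and the cap is still on its port (y of chip1_mid in the frame of manifold between -0.2 and -0.118 m and x of chip1_mid in the frame of manifold between -0.065 and 0.065 m and z of each of chip1_mid, chip2_mid, chip3_mid in the frame of manifold below 0.036 m and y of chip2_mid in the frame of manifold between -0.2 and -0.118 m and x of chip2_mid in the frame of manifold between -0.065 and 0.065 m and y of chip3_mid in the frame of manifold between -0.2 and -0.118 m and x of chip3_mid in the frame of manifold between -0.065 and 0.065 m and z of cap_bar in the frame of port below 0.06 m and horizontal distance between cap_bar and port below 0.01 m), for 0.2 s.
2. the cap is lifted off its port in the fingers (z of cap_bar in the frame of port above 0.112 m and contact force between the fingers and cap above 2 N), for 0.2 s.
At the end, for the whole second after the job is handed in: All three chips lie in the catch tray; the scraper rests on the bench, clear of the manifold and let go; the cap is held still by the fingers, within 20 degrees of upright, its lower edge 60 to 200 mm above the deck and within 50 mm sideways of the port, touching nothing else (all of step 2 and y of chip1_mid in the frame of manifold between -0.2 and -0.118 m and x of chip1_mid in the frame of manifold between -0.065 and 0.065 m and z of each of chip1_mid, chip2_mid, chip3_mid in the frame of manifold below 0.036 m and y of chip2_mid in the frame of manifold between -0.2 and -0.118 m and x of chip2_mid in the frame of manifold between -0.065 and 0.065 m and y of chip3_mid in the frame of manifold between -0.2 and -0.118 m and x of chip3_mid in the frame of manifold between -0.065 and 0.065 m and z of cap_bar in the frame of port below 0.252 m and horizontal distance between cap_bar and port below 0.05 m and angle between cap_bar's own z axis and vertical below 0.35 rad and linear speed of each of cap, scraper below 0.03 m/s and contact force between each of cap, scraper and manifold below 0.1 N and contact force between each of cap, the fingers and scraper below 0.1 N and height (world z) of scraper_grip below 0.049 m); the arm keeps its last pose, push and grip.
It fails at once if the fingers touch a chip (the scraper has to move them) (contact force between the fingers and chip1 above 0.5 N or contact force between the fingers and chip2 above 0.5 N or contact force between the fingers and chip3 above 0.5 N).
It fails at once if the gas detector is moved by more than 30 mm (distance of detector_mid from where it was at the start of the episode above 0.03 m).
It fails at once if the gas can is moved by more than 30 mm (distance of gas_can_mid from where it was at the start of the episode above 0.03 m).
It fails at once if the screwdriver is moved by more than 30 mm (distance of driver_grip from where it was at the start of the episode above 0.03 m).
It also fails if it takes over 61 s, if anything falls off the work surface, if the arm or the gripper's body presses on something with over 40 N, if the wrist force passes 120 N, or if a joint passes its speed limit or range.

### The arm

A 7-joint arm with a two-finger parallel gripper is mounted at the origin on the work surface. World frame = base frame: x ahead of the robot, y to its left, z up, the work surface at z = 0. Lengths are in mm, angles in rad, forces in N, time in s.
With the tool pointing down it reaches from about 400 to 850 mm from the base axis. Payload 4.5 kg.
Tool frame: the origin (TCP) lies midway between the tips of the shut fingers; the grasp point (between the pads) lies 19 mm behind it; z points along the fingers, y is the line along which they close (so a half turn about z gives the same grasp; the last joint's range is limited). The gripper opens to 88 mm and grips with 3 to 60 N. Pads are 18 mm wide; open, the fingers measure 123 mm over their backs; the gripper's body (75 mm by 187 mm) begins 45 mm behind the grasp point.
Start: joints at [-1.157, 0.689, -0.195, 1.565, 0.157, 0.902, -0.215], TCP at [231.692, 580.493, 238.743] pointing down, gripper open.
Joint ranges: [-3.01, 3.01], [-0.46, 2.08], [-1.47, 1.51], [0.13, 2.56], [-1, 4.14], [0.04, 2.09], [-2.66, 2.66]. Speed limits (rad/s): [2.57, 2.57, 3.14, 3.14, 3.14, 3.14, 3.14].

### API

Orientations are given as a unit quaternion [x, y, z, w].
In Python, from plant import r, optics, job_done gives the robot as it stands. The module is installed in compiled form; this text tells all that it offers.
- The arm moves only by the tool apply_moves, never from a script. Its argument "motion" is a list of rows, each a list of 6 numbers: the shift along the tool's x, y, z in mm, then the turn, a rotation vector about the tool's x, y, z in degrees. A call has 1 to 20 rows; each row is the pose to reach, as a shift and turn from the pose commanded when the call began, along the tool's axes at that moment; what a row does not reach only later rows make up. A row lasts 1/8 s, in which the tool goes at most 62.5 mm and 10.7 degrees, less where a joint would pass 70% of its speed; a pose out of reach is approached as far as the arm can. A call with a gripper value outside its range is refused whole. "hand" is the gripper's target within -1 to 1 (shut at 1, half-way at 0, fully open at -1), set as the call begins (left out, the last holds). The fingers move at their own pace and stop on an object; the grip force is fixed at half the most. Time passes only in rows, so rows that repeat a pose let the fingers close. It gives the time, the measured TCP pose, the force, the opening and the grip force at its end, in the units of the state.
- r.read_state(): the state, without advancing time (a new reading comes with each control period).
- optics.grab_frame(name): name is "scene" or "side" or "wrist"; returns a dict with "image" (420x560x3 uint8, red, green, blue), "z_map" (420x560 float32, mm along the optical axis (not along the pixel's ray), 0 where there is no reading), "intrinsics" (3x3 intrinsics, pixels), "R" (3x3) and "t" (3): a world point X has camera coordinates R X + t. Camera axes: x right, y down, z forward; pixel columns grow to the right and rows downward; lengths in mm; the calibration is good to about 2 mm. The wrist camera is an equidistant fisheye: a pixel r from the principal point sees the ray r / f radians off the axis. A picture is of the moment at which its call begins.
- job_done(): hands the job in; it is judged then, once.
Trained networks look in a picture, given as the dict that the camera call returned (one of the last four; its "shot" number tells which), for a name from the list of things; names that differ only in an ending like _2 or _b are one class to them, and where a whole thing is asked for, a point or a joint stands for the part that bears it (a point fixed in the world has none). Each returns a list of dicts, best first, with "conf" (0 to 1); they miss things now and then, are a little off and sometimes report something else, mostly with a low value. They report only what shows in the picture. A call takes as long as a camera call. They do not tell look-alikes from the thing itself.
- optics.trace(picture, name): "region" (420x560 bool, what is visible of it) and "box" ([left, top, width, height] in pixels, round what is visible of it).
- optics.place_of(picture, name): "point" ([column, row] in pixels: a listed point, or the origin of a listed thing).
The state is a dict: "t": time; "joint_pos": joint angles; "joint_velocities": joint speeds; "joint_torque": joint torques, N m; "tool_pos": TCP position; "eef_rot": TCP orientation; "force": force on the tool from outside, world axes, zero at the start; "torque": the same for the moment, N m; "opening": finger opening in mm; "gripper_force": force on a finger pad.
Only numpy, scipy, OpenCV 4.12 (cv2) and the standard library are available. Lean on these libraries where they do the work, as an engineer would, in place of code of your own. Each camera call takes 0.05 s, during which the arm holds its last target. There are 200 camera calls.

## Working session

There is one attempt and no reset: what is moved stays moved. The work goes in short steps, Python scripts to look and compute and a tool call to move; the robot and the scene stay as the last step left them, time stands still between calls to the robot, and variables do not carry over. Pictures are saved under pics/ and viewed, at most 10 in all, crops included, and the job is handed in when it is done.

Besides the shell and the picture viewer there is one more tool, called after "Call:" in YAML: its name, and indented under it one key for each argument. apply_moves: Moves the arm, as the interface text tells. Its arguments: {"type":"object","properties":{"motion":{"type":"array"},"hand":{"type":"number"}},"required":["motion"]}

```bash
mkdir -p pics; cat > h.py <<'E'
import numpy as np, cv2
from plant import r, optics
from scipy.spatial.transform import Rotation as Ro
def ray(f,p,z=None,h=None):
    """world point for pixel p using optical depth z or plane height h (pinhole)"""
    K=f["intrinsics"];d=np.array([(p[0]-K[0,2])/K[0,0],(p[1]-K[1,2])/K[1,1],1.])
    R=np.array(f["R"]);t=np.array(f["t"])
    c=-R.T@t; w=R.T@d
    s=z if z is not None else (h-c[2])/w[2]
    return c+s*w
def cloud(f,m):
    v,u=np.nonzero(m&(f["z_map"]>0)); z=f["z_map"][v,u]; K=f["intrinsics"]
    P=np.stack([(u-K[0,2])/K[0,0]*z,(v-K[1,2])/K[1,1]*z,z],1)
    return (P-np.array(f["t"]))@np.array(f["R"])
E
python3 - <<'E'
from h import *
s=r.read_state();print({k:np.round(v,3) for k,v in s.items()})
H={'cap_bar':52+40,'scraper_grip':44,'chip1_mid':45,'chip2_mid':45,'chip3_mid':45,'manifold':0,'port':40,'tray':4,'detector_mid':15,'gas_can_mid':75,'driver_grip':12}
ims=[]
for n in("scene","side"):
    f=optics.grab_frame(n);im=f["image"][...,::-1].copy()
    for k,h in H.items():
        for o in optics.place_of(f,k)[:3]:
            p=o["point"];print(n,k,round(o["conf"],2),np.round(p),np.round(ray(f,p,h=h)))
            if o["conf"]>.3: cv2.circle(im,tuple(int(a) for a in p),3,(0,0,255),1);cv2.putText(im,k[:5],tuple(int(a)+3 for a in p),0,.35,(0,0,255))
    cv2.imwrite(f"pics/{n}1.png",im)
E
```

```text
{'t': np.float64(0.0), 'joint_pos': array([-1.157,  0.69 , -0.195,  1.566,  0.157,  0.903, -0.215]), 'joint_velocities': array([-0.001,  0.002, -0.002,  0.   ,  0.001, -0.003, -0.   ]), 'joint_torque': array([-0.0000e+00, -5.2757e+01, -1.2670e+00, -1.5343e+01, -5.3000e-02,
        6.0000e-03,  0.0000e+00]), 'tool_pos': array([231.515, 579.854, 237.902]), 'eef_rot': array([ 0.189,  0.982, -0.001, -0.   ]), 'force': array([ 0.783,  0.684, -1.388]), 'torque': array([ 0.054,  0.036, -0.002]), 'gripper_force': np.float64(0.0), 'opening': np.float64(88.251)}
scene cap_bar 0.74 [293. 210.] [551.  55.  92.]
scene scraper_grip 0.68 [294. 162.] [363. 313.  44.]
scene scraper_grip 0.65 [314. 181.] [477. 264.  44.]
scene scraper_grip 0.6 [328. 168.] [470. 350.  44.]
scene chip1_mid 0.51 [331. 184.] [526. 282.  45.]
scene chip2_mid 0.63 [293. 225.] [556.  52.  45.]
scene chip2_mid 0.49 [264. 265.] [ 592. -115.   45.]
scene chip2_mid 0.49 [261. 260.] [ 574. -105.   45.]
scene chip3_mid 0.6 [268. 254.] [574. -79.  45.]
scene chip3_mid 0.45 [406. 193.] [730. 376.  45.]
scene chip3_mid 0.39 [277. 257
[... 473 characters left out ...]
side scraper_grip 0.81 [170. 188.] [367. 300.  44.]
side scraper_grip 0.67 [195. 165.] [479. 355.  44.]
side scraper_grip 0.63 [213. 189.] [475. 223.  44.]
side chip1_mid 0.4 [293. 235.] [573. -67.  45.]
side chip2_mid 0.58 [309. 241.] [ 598. -110.   45.]
side chip3_mid 0.59 [285. 242.] [540. -76.  45.]
side manifold 0.75 [296. 240.] [594. -58.   0.]
side manifold 0.66 [286. 242.] [565. -47.   0.]
side port 0.87 [262. 214.] [547.  53.  40.]
side tray 0.82 [325. 274.] [ 586. -198.    4.]
side detector_mid 0.96 [326. 407.] [ 378. -460.   15.]
side detector_mid 0.69 [285. 242.] [556. -55.  15.]
side gas_can_mid 0.95 [267. 139.] [733. 313.  75.]
side driver_grip 0.58 [337. 208.] [766. -32.  12.]
```

```bash
python3 - <<'E'
import cv2,numpy as np
a=cv2.imread('pics/scene1.png');b=cv2.imread('pics/side1.png')
a=cv2.resize(a[130:330,210:430],None,fx=2.7,fy=2.7)[:, :400*2];cv2.imwrite('pics/sc.png',a)
E
```

```text
(no output)
```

View pics/side1.png

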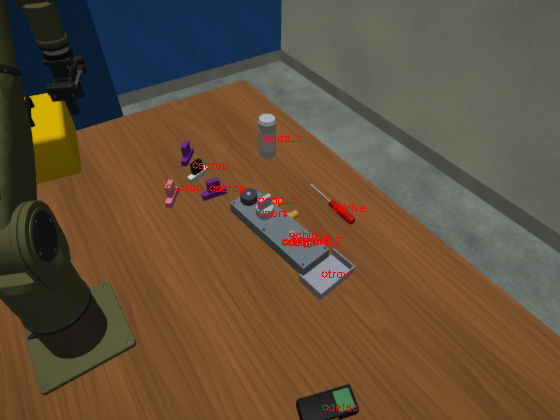

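View pics/scene1.png

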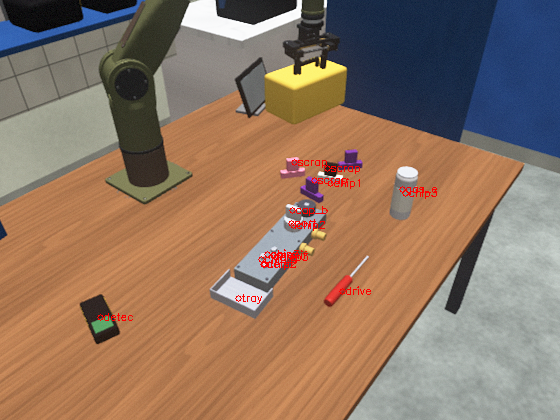

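The real scraper (black grip, white blade) is at about scene (328,168) / side (197,167). The pink one and two purple ones are look-alikes. Next I'll build an orthographic top map from the depth data.

```bash
cat >> h.py <<'E'
def topmap(fs,x0,x1,y0,y1,sc=2,zmin=-5,zmax=130):
    """top view: rows = world x downwards from x1, cols = y from y1 to the right decreasing"""
    W=int((y1-y0)*sc);Hh=int((x1-x0)*sc);im=np.zeros((Hh,W,3),np.uint8);zb=np.full((Hh,W),-99.)
    for f in fs:
        m=f["z_map"]>0;P=cloud(f,m);C=f["image"][m]
        k=(P[:,0]>x0)&(P[:,0]<x1)&(P[:,1]>y0)&(P[:,1]<y1)&(P[:,2]>zmin)&(P[:,2]<zmax);P=P[k];C=C[k]
        o=np.argsort(P[:,2]);P=P[o];C=C[o]
        a=((x1-P[:,0])*sc).astype(int).clip(0,Hh-1);b=((y1-P[:,1])*sc).astype(int).clip(0,W-1)
        im[a,b]=C[:,::-1];zb[a,b]=P[:,2]
    return im,zb
E
python3 - <<'E'
from h import *
for n in("scene","side"):
    f=optics.grab_frame(n)
    m=f["z_map"]>0;P=cloud(f,m);C=f["image"][m].astype(int)
    b=(abs(P[:,2])<3)&(P[:,0]>300)&(P[:,0]<800)&(abs(P[:,1])<300);print(n,'bench n',b.sum(),np.median(P[b,2]))
    # real scraper
    k=(abs(P[:,0]-475)<60)&(abs(P[:,1]-352)<60)&(P[:,2]>6);sat=C.max(1)-C.min(1)
    w=k&(C.min(1)>130)&(sat<40)&(P[:,2]<35);g=k&(C.max(1)<60)
    for nm,q in(('white',w),('black',g)):
        if q.sum()<4:continue
        X=P[q];c=np.median(X,0);u,s_,vt=np.linalg.svd(X[:,:2]-X[:,:2].mean(0));print(nm,q.sum(),c.round(),X.min(0).round(),X.max(0).round(),np.degrees(np.arctan2(vt[0,1],vt[0,0])).round(1))
    # manifold deck top
    k=(abs(P[:,2]-40)<3)&(P[:,0]>450)&(P[:,0]<720)&(P[:,1]>-220)&(P[:,1]<220)&(sat<30)
    X=P[k][:,:2].astype(np.float32);rc=cv2.minAreaRect(X);print('deck',k.sum(),rc)
    for h in(20,30,45,80):
        k=(P[:,2]>h)&(P[:,2]<h+8)&(P[:,0]>450)&(P[:,0]<720)&(P[:,1]>-250)&(P[:,1]<150);print(h,k.sum(),P[k].mean(0).round() if k.any() else '')
    cv2.imwrite(f'pics/top_{n}.png',np.hstack([cv2.resize(f["image"][...,::-1][150:330,220:400],None,fx=2.2,fy=2.2)]) if n=='scene' else cv2.resize(f["image"][...,::-1][130:310,160:360],None,fx=2.2,fy=2.2))
a=cv2.imread('pics/top_scene.png');b=cv2.imread('pics/top_side.png');h=min(len(a),len(b));cv2.imwrite('pics/both.png',np.hstack([a[:h],b[:h,:400]]))
E
```

```text
scene bench n 20516 -0.12206588596699722
white 79 [491. 348.  21.] [440. 330.   7.] [520. 374.  30.] 20.0
black 142 [483. 345.  49.] [465. 335.  24.] [500. 356.  69.] 18.6
deck 2253 ((563.1572265625, -2.037994384765625), (102.26233673095703, 320.8757629394531), 7.0500311851501465)
20 477 [ 603. -118.   24.]
30 633 [588. -57.  35.]
45 143 [572. -10.  49.]
80 38 [557.  49.  84.]
side bench n 19917 -0.8218326543871027
white 50 [461. 344.  20.] [443. 329.  17.] [517. 367.  23.] -163.1
black 145 [477. 343.  50.] [459. 334.  21.] [501. 358.  70.] -167.9
deck 2045 ((560.9577026367188, -3.4873046875), (101.32846069335938, 319.8401184082031), 7.798713684082031)
20 370 [ 568. -118.   24.]
30 906 [559. -37.  36.]
45 127 [560. -15.  49.]
80 30 [550.  47.  84.]
```

View pics/both.png

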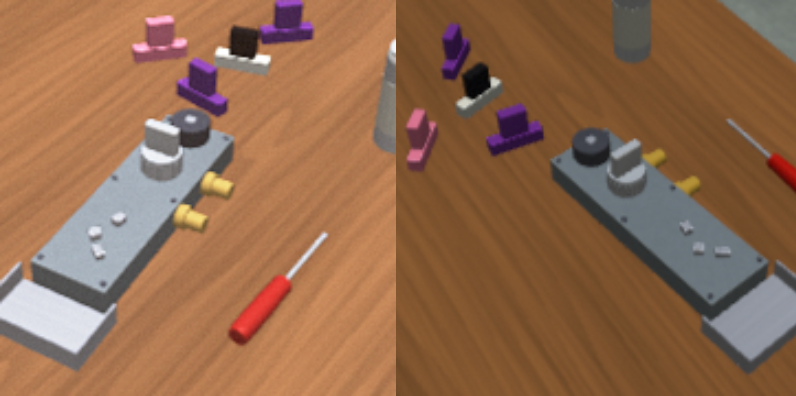

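```bash
cat >> h.py <<'E'
def go(x,y,z,ang):
    """print shift/turn taking the measured pose to TCP xyz, tool down, tool y at ang deg (mod 360)"""
    s=r.read_state();R=Ro.from_quat(s["eef_rot"]);p=np.array(s["tool_pos"])
    a=np.radians(ang);ty=np.array([np.cos(a),np.sin(a),0]);tz=np.array([0,0,-1.]);T=Ro.from_matrix(np.stack([np.cross(ty,tz),ty,tz],1))
    print('t',round(float(s['t']),2),'pos',p.round(1),'yang',np.degrees(np.arctan2(*R.as_matrix()[[1,0],1])).round(1),'j7',round(float(s['joint_pos'][6]),2),'F',np.round(s['force'],1))
    print('shift',R.inv().apply(np.array([x,y,z])-p).round(1),'turn',np.degrees((R.inv()*T).as_rotvec()).round(2))
E
python3 -c "
from h import *
go(480,346,180,108)"
```

```text
t 1.3 pos [231.7 580.5 238.7] yang 68.2 j7 -0.22 F [ 0.4 -0.7 -0.4]
shift [-317.5 -125.7   58.7] turn [  0.     0.   -39.76]
```

Call:
apply_moves:
  motion:
    - [-53,-21,10,0,0,-6.6]
    - [-106,-42,20,0,0,-13.3]
    - [-159,-63,30,0,0,-19.9]
    - [-212,-84,40,0,0,-26.5]
    - [-265,-105,50,0,0,-33.1]
    - [-317.5,-125.7,58.7,0,0,-39.8]
    - [-317.5,-125.7,58.7,0,0,-39.8]
    - [-317.5,-125.7,58.7,0,0,-39.8]
  hand: 0

```text
t: 2.3
tool_pos: [479.6, 346.7, 180.1]
eef_rot: [-0.156, 0.988, 0.001, -0.0]
force: [-1.1, -0.1, -0.9]
opening: 44.0
gripper_force: 0.0
```

```bash
python3 - <<'E'
from h import *
go(480,346,180,108)
f=optics.grab_frame("wrist");im=f["image"][...,::-1].copy()
print(np.round(f["intrinsics"],1),np.round(f["R"],3),np.round(f["t"],1))
for k in("scraper_grip","scraper","cap_bar"):
    for o in optics.place_of(f,k)[:3]:
        print(k,o);cv2.circle(im,tuple(int(a) for a in o["point"]),4,(0,0,255),1)
cv2.imwrite("pics/w1.png",im)
E
```

```text
t 2.3 pos [479.6 346.7 180.1] yang 108.0 j7 0.81 F [-1.1 -0.1 -0.9]
shift [-0.1 -0.7  0.1] turn [ 0.08 -0.   -0.  ]
[[325.2   0.  276.4]
 [  0.  325.2 211.2]
 [  0.    0.    1. ]] [[-0.309  0.951  0.001]
 [ 0.909  0.295  0.294]
 [ 0.279  0.092 -0.956]] [-182.7 -560.7  168.5]
scraper_grip {'point': [167.1, 169.7], 'conf': 0.82}
scraper_grip {'point': [381.0, 248.4], 'conf': 0.71}
scraper_grip {'point': [283.8, 206.7], 'conf': 0.69}
scraper {'point': [279.5, 187.4], 'conf': 0.98}
scraper {'point': [182.0, 165.0], 'conf': 0.78}
scraper {'point': [371.5, 230.1], 'conf': 0.67}
```

View pics/w1.png

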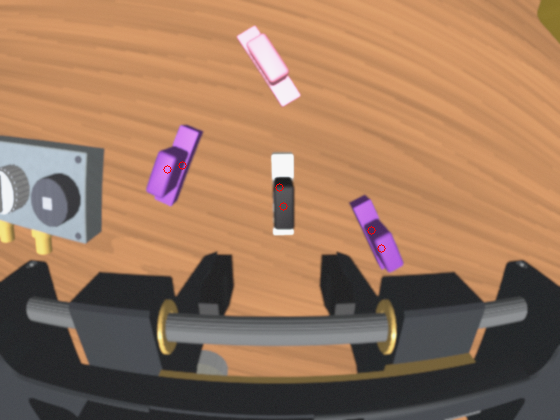

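The real scraper is in the centre at (283,200), nearly aligned with the tool. I'll refine it with fisheye rays.

```bash
cat >> h.py <<'E'
def fray(f,p,h):
    K=f["intrinsics"];p=np.atleast_2d(np.asarray(p,float));d=(p-[K[0,2],K[1,2]])/K[0,0]
    th=np.linalg.norm(d,axis=1,keepdims=True)+1e-12
    v=np.hstack([np.sin(th)*d/th,np.cos(th)]);R=np.array(f["R"]);w=v@R;c=-R.T@np.array(f["t"])
    return c+(h-c[2])/w[:,2:]*w
E
python3 - <<'E'
from h import *
f=optics.grab_frame("wrist")
for o in optics.place_of(f,"scraper_grip")[:3]: print(o["conf"],fray(f,o["point"],44).round(1))
for o in optics.place_of(f,"scraper")[:2]: print('low',fray(f,o["point"],0).round(1))
C=f["image"].astype(int);v,u=np.nonzero(np.ones(C.shape[:2]));roi=((abs(u-283)<25)&(v>140)&(v<245)).reshape(C.shape[:2])
wh=roi&(C.min(2)>150)&(C.max(2)-C.min(2)<40);bl=roi&(C.max(2)<70)
for nm,m,h in(('white',wh,22),('black',bl,55)):
    v,u=np.nonzero(m);P=fray(f,np.stack([u,v],1),h)[:,:2];rc=cv2.minAreaRect(P.astype(np.float32));print(nm,m.sum(),u.min(),u.max(),v.min(),v.max(),rc,P.mean(0))
E
```

```text
0.79 [[491.7 460.1  44. ]]
0.74 [[362.8 304.6  44. ]]
0.68 [[478.6 354.7  44. ]]
low [[487.4 462.2   0. ]]
low [[479.3 354.1   0. ]]
white 676 270 292 154 235 ((477.9956359863281, 353.6606750488281), (81.17772674560547, 20.956026077270508), 18.30536651611328) [461.63536774 348.00638394]
black 268 273 290 179 227 ((476.49365234375, 353.2503662109375), (43.333831787109375, 15.067378044128418), 18.270784378051758) [472.15789524 352.28280962]
```

```bash
python3 -c "
from h import *
go(478.5,354,27,108.3)"
```

```text
t 2.65 pos [479.3 347.  180.3] yang 108.1 j7 0.81 F [ 0.  -1.   0.6]
shift [ -1.4   6.9 153.3] turn [ 0.02  0.02 -0.16]
```

Call:
apply_moves:
  motion:
    - [-1.4,6.9,40,0,0,0]
    - [-1.4,6.9,80,0,0,0]
    - [-1.4,6.9,115,0,0,0]
    - [-1.4,6.9,140,0,0,0]
    - [-1.4,6.9,153,0,0,0]
    - [-1.4,6.9,153,0,0,0]

```text
t: 3.4
tool_pos: [478.8, 353.1, 26.6]
eef_rot: [-0.157, 0.988, -0.0, -0.0]
force: [0.5, 0.3, 0.2]
opening: 44.4
gripper_force: 0.0
```

Call:
apply_moves:
  motion:
    - [0,0,0,0,0,0]
    - [0,0,0,0,0,0]
    - [0,0,0,0,0,0]
    - [0,0,0,0,0,0]
    - [0,0,0,0,0,0]
  hand: 1

```text
t: 4.03
tool_pos: [479.6, 353.3, 27.8]
eef_rot: [-0.157, 0.988, 0.0, 0.001]
force: [-0.1, -0.5, 5.9]
opening: 18.2
gripper_force: 29.9
```

```bash
python3 -c "
from h import *
import sys
print(r.read_state()['opening'],r.read_state()['gripper_force'])
go(478.5,354,170,108.3)
# wipe start: manifold (x=0,y=32)
a=np.radians(7.4);o=np.array([567.2,-42.5]);print('M(0,32)',o+32*np.array([-np.sin(a),np.cos(a)]))"
```

```text
18.17113422391259 29.9437368940562
t 4.03 pos [479.6 353.3  27.8] yang 108.0 j7 0.69 F [-0.1 -0.5  5.9]
shift [   0.7    1.1 -142.2] turn [ 0.02  0.07 -0.28]
M(0,32) [563.07854091 -10.7665228 ]
```

Call:
apply_moves:
  motion:
    - [0,0,-40,0,0,0]
    - [0,0,-90,0,0,0]
    - [0,0,-140,0,0,0]
    - [0,0,-170,0,0,0]
    - [0,0,-170,0,0,0]

```text
t: 4.65
tool_pos: [480.1, 353.9, 198.9]
eef_rot: [-0.157, 0.988, 0.001, 0.002]
force: [0.1, 0.2, -2.2]
opening: 17.6
gripper_force: 29.9
```

```bash
python3 -c "
from h import *
print(r.read_state()['opening'])
go(563,-11,197,97.4)"
```

```text
17.599978730248004
t 4.65 pos [480.1 353.9 198.9] yang 108.0 j7 0.81 F [ 0.1  0.2 -2.2]
shift [  34.  -372.6    1.1] turn [ 0.12  0.22 10.62]
```

Call:
apply_moves:
  motion:
    - [4,-40,0,0,0,1]
    - [8,-90,0,0,0,2.5]
    - [13,-140,0,0,0,4]
    - [17,-190,0,0,0,5.5]
    - [22,-240,0,0,0,7]
    - [27,-290,0,0,0,8.5]
    - [31,-340,0,0,0,10]
    - [34,-365,0,0,0,10.6]
    - [34,-372.6,0,0,0.2,10.6]
    - [34,-372.6,0,0,0.2,10.6]

```text
t: 5.9
tool_pos: [561.7, -11.0, 196.0]
eef_rot: [-0.065, 0.998, 0.0, -0.003]
force: [-0.3, 0.7, -1.2]
opening: 17.3
gripper_force: 29.9
```

```bash
python3 - <<'E'
from h import *
go(563,-11,197,97.4)
f=optics.grab_frame("wrist");im=f["image"][...,::-1].copy()
for k,h in(("scraper_grip",0),("port",40),("manifold",0),("cap",40),("cap_bar",92),("chip1_mid",45),("chip2_mid",45),("chip3_mid",45),("tray",4)):
    for o in optics.place_of(f,k)[:3]:
        print(k,round(o["conf"],2),np.round(o["point"]),fray(f,o["point"],h).round(1));cv2.circle(im,tuple(int(a) for a in o["point"]),4,(0,0,255),1)
cv2.imwrite("pics/w2.png",im)
E
```

```text
t 5.9 pos [561.7 -11.  196. ] yang 97.5 j7 1.25 F [-0.3  0.7 -1.2]
shift [-1.3 -0.2 -1. ] turn [ 0.05 -0.29  0.08]
scraper_grip 0.94 [276. 288.] [[684.3   6.3   0. ]]
scraper_grip 0.9 [510. 159.] [[480.8 280.9   0. ]]
scraper_grip 0.67 [558.  76.] [[344.8 354.2   0. ]]
port 0.4 [238. 344.] [[745.5 -31.1  40. ]]
port 0.17 [345. 199.] [[555.   56.5  40. ]]
manifold 0.57 [252. 187.] [[564.3 -36.    0. ]]
cap_bar 0.67 [356. 212.] [[553.4  54.8  92. ]]
chip1_mid 0.7 [229. 207.] [[576.2 -53.6  45. ]]
chip2_mid 0.57 [170. 208.] [[ 585.7 -112.5   45. ]]
chip3_mid 0.52 [188. 194.] [[568.3 -94.9  45. ]]
tray 0.76 [113. 189.] [[ 584.6 -198.2    4. ]]
```

View pics/w2.png

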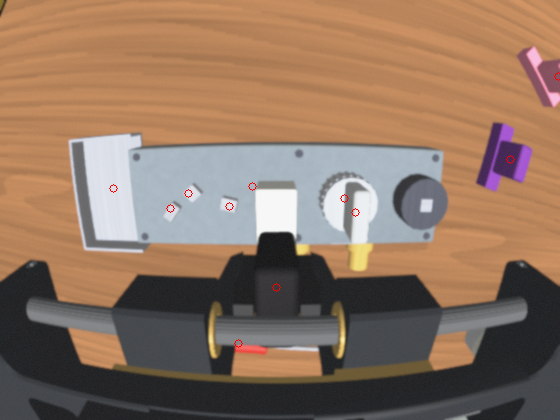

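```bash
python3 -c "
from h import *
go(564,-17.7,69,97.4)"
```

```text
t 6.4 pos [562.2 -11.5 197.1] yang 97.5 j7 1.25 F [ 0.7 -0.7 -0.2]
shift [ -1.4  -6.4 128.1] turn [-0.02 -0.19  0.07]
```

Call:
apply_moves:
  motion:
    - [-1.4,-6.4,40,0,0,0]
    - [-1.4,-6.4,75,0,0,0]
    - [-1.4,-6.4,100,0,0,0]
    - [-1.4,-6.4,115,0,0,0]
    - [-1.4,-6.4,123,0,0,0]
    - [-1.4,-6.4,127,0,0,0]
    - [-1.4,-6.4,128,0,0,0]
    - [-1.4,-6.4,128,0,0,0]

```text
t: 7.4
tool_pos: [564.4, -18.0, 69.5]
eef_rot: [-0.065, 0.998, -0.0, -0.001]
force: [0.6, 0.6, -1.9]
opening: 17.5
gripper_force: 29.9
```

```bash
python3 -c "
from h import *
a=np.radians(7.4);o=np.array([567.2,-42.5])-128*np.array([-np.sin(a),np.cos(a)])
go(*o,69,97.4)"
```

```text
t 7.4 pos [564.4 -18.   69.5] yang 97.4 j7 1.15 F [ 0.6  0.6 -1.9]
shift [   0.5 -152.6    0.6] turn [-0.02 -0.14  0.04]
```

Call:
apply_moves:
  motion:
    - [0,-8,0.8,0,0,0]
    - [0,-20,0.8,0,0,0]
    - [0,-32,0.8,0,0,0]
    - [0,-44,0.8,0,0,0]
    - [0,-56,0.8,0,0,0]
    - [0,-66,0.8,0,0,0]
    - [0,-76,0.8,0,0,0]
    - [0,-86,0.8,0,0,0]
    - [0,-96,0.8,0,0,0]
    - [0,-104,0.8,0,0,0]
    - [0,-112,0.8,0,0,0]
    - [0,-120,0.8,0,0,0]
    - [0,-128,0.8,0,0,0]
    - [0,-136,0.8,0,0,0]
    - [0,-144,0.8,0,0,0]
    - [0,-150,0.8,0,0,0]
    - [0,-156,0.8,0,0,0]
    - [0,-156,0.8,0,0,0]
    - [0,-156,0.8,0,0,0]

```text
t: 9.78
tool_pos: [584.2, -172.3, 68.2]
eef_rot: [-0.065, 0.998, -0.0, -0.002]
force: [-0.5, -0.2, -2.3]
opening: 17.5
gripper_force: 29.9
```

```bash
python3 - <<'E'
from h import *
go(479,354,197,108)
a=[optics.grab_frame(n)["image"][...,::-1] for n in("scene","side")]
cv2.imwrite('pics/wipe.png',np.hstack([cv2.resize(a[0][200:330,200:330],None,fx=3,fy=3),cv2.resize(a[1][190:320,240:370],None,fx=3,fy=3)]))
E
```

```text
t 9.78 pos [ 584.2 -172.3   68.2] yang 97.5 j7 1.42 F [-0.5 -0.2 -2.3]
shift [  36.4  535.5 -128.6] turn [  0.03  -0.19 -10.54]
```

View pics/wipe.png

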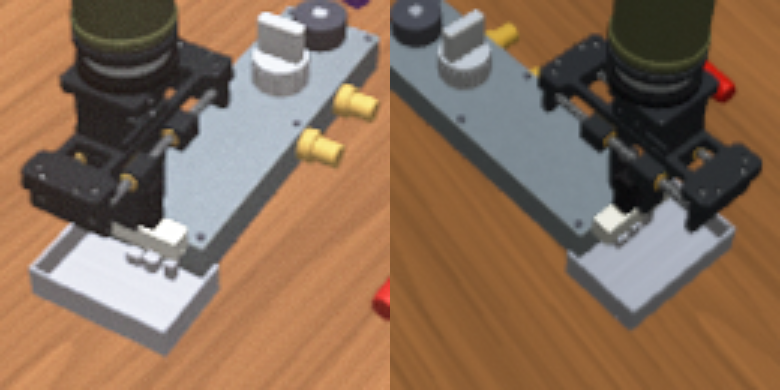

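Three chips show in front of the blade at the deck's end. I'll lift and check that they are down in the tray.

Call:
apply_moves:
  motion:
    - [0,0,-30,0,0,0]
    - [0,0,-80,0,0,0]
    - [0,0,-120,0,0,0]
    - [0,0,-130,0,0,0]
    - [0,0,-130,0,0,0]

```text
t: 10.5
tool_pos: [584.4, -172.6, 197.9]
eef_rot: [-0.065, 0.998, -0.0, -0.002]
force: [-0.5, -0.2, -1.8]
opening: 17.6
gripper_force: 29.9
```

```bash
python3 - <<'E'
from h import *
go(479,354,197,108)
f=optics.grab_frame("wrist")
a=np.radians(7.4);o=np.array([567.2,-42.5]);e=np.array([[np.cos(a),np.sin(a)],[-np.sin(a),np.cos(a)]])
for k in("chip1_mid","chip2_mid","chip3_mid"):
    for q in optics.place_of(f,k)[:3]:
        P=fray(f,q["point"],9)[0];print(k,round(q["conf"],2),np.round(q["point"]),(e@(P[:2]-o)).round())
for n in("scene","side"):
    g=optics.grab_frame(n)
    P=cloud(g,g["z_map"]>0);m=(P[:,:2]-o)@e.T
    k=(abs(m[:,0])<60)&(m[:,1]<-122)&(m[:,1]>-195)&(P[:,2]>6)&(P[:,2]<60);print(n,k.sum(),np.percentile(P[k,2],[0,25,50,75,90,100]).round() if k.any() else '')
    k=(abs(m[:,0])<46)&(m[:,1]>-118)&(m[:,1]<60)&(P[:,2]>44)&(P[:,2]<60);print('deck',k.sum())
    for c in("chip1_mid","chip2_mid","chip3_mid"):
        for q in optics.place_of(g,c)[:2]: print(n,c,round(q["conf"],2),np.round(q["point"]),(e@(ray(g,q["point"],h=9)[:2]-o)).round())
im=f["image"][...,::-1];cv2.imwrite('pics/w3.png',im)
E
```

```text
t 10.5 pos [ 584.4 -172.6  197.9] yang 97.4 j7 1.52 F [-0.5 -0.2 -1.8]
shift [ 36.2 535.8   0.8] turn [-1.000e-02 -2.100e-01 -1.055e+01]
chip1_mid 0.35 [398. 183.] [-7.  3.]
chip3_mid 0.6 [276. 179.] [  -9. -131.]
scene 175 [ 6.  7. 14. 19. 27. 31.]
deck 5
scene chip1_mid 0.45 [248. 289.] [   6. -136.]
scene chip2_mid 0.41 [254. 289.] [  19. -129.]
scene chip3_mid 0.6 [244. 283.] [ -16. -124.]
side 99 [ 6.  7. 14. 17. 20. 23.]
deck 1
side chip1_mid 0.53 [322. 266.] [  10. -133.]
side chip2_mid 0.58 [324. 262.] [  24. -130.]
side chip3_mid 0.61 [314. 266.] [  -6. -121.]
side chip3_mid 0.2 [319. 269.] [  -3. -135.]
```

View pics/w3.png

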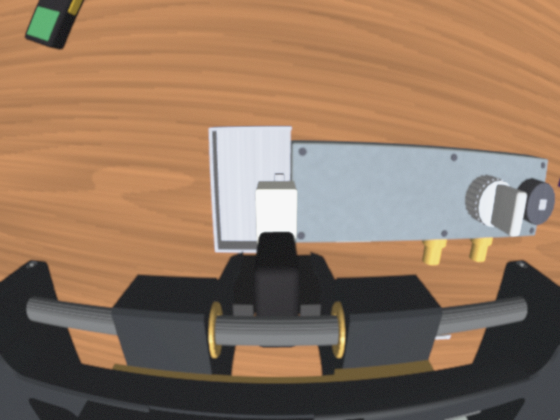

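Chips are at tray-floor height (manifold y ≈ -121 to -136), with none left on the deck. I'll set the scraper down on the clear bench at about (440,-80).

```bash
python3 -c "
from h import *
go(440,-80,30,97.4)"
```

```text
t 11.1 pos [ 584.6 -172.6  198.1] yang 97.4 j7 1.52 F [ 0.  -0.2 -1.4]
shift [130.8 110.6 168.6] turn [-0.01 -0.2   0.04]
```

Call:
apply_moves:
  motion:
    - [30,25,0,0,0,0]
    - [65,55,0,0,0,0]
    - [100,85,0,0,0,0]
    - [125,106,10,0,0,0]
    - [130.8,110.6,40,0,0,0]
    - [130.8,110.6,80,0,-0.2,0]
    - [130.8,110.6,120,0,-0.2,0]
    - [130.8,110.6,150,0,-0.2,0]
    - [130.8,110.6,163,0,-0.2,0]
    - [130.8,110.6,168,0,-0.2,0]
    - [130.8,110.6,168,0,-0.2,0]

```text
t: 12.48
tool_pos: [440.9, -79.6, 30.3]
eef_rot: [-0.065, 0.998, -0.0, 0.0]
force: [-0.2, -0.0, -1.3]
opening: 18.0
gripper_force: 29.9
```

```bash
python3 -c "
from h import *
go(440,-80,27.8,97.4)"
```

```text
t 12.47 pos [440.9 -79.6  30.3] yang 97.5 j7 0.76 F [-0.2 -0.  -1.3]
shift [ 1.  -0.2  2.5] turn [-0.01  0.05  0.07]
```

Call:
apply_moves:
  motion:
    - [0,0,1.2,0,0,0]
    - [0,0,2.4,0,0,0]
    - [0,0,2.8,0,0,0]

```text
t: 12.85
tool_pos: [440.9, -79.8, 27.9]
eef_rot: [-0.065, 0.998, -0.0, 0.001]
force: [0.3, 0.7, -1.6]
opening: 17.5
gripper_force: 29.9
```

Call:
apply_moves:
  motion:
    - [0,0,0,0,0,0]
    - [0,0,0,0,0,0]
    - [0,0,0,0,0,0]
    - [0,0,0,0,0,0]
  hand: 0

```text
t: 13.35
tool_pos: [440.1, -80.0, 27.9]
eef_rot: [-0.065, 0.998, -0.0, 0.0]
force: [0.8, -0.6, 0.1]
opening: 44.1
gripper_force: 0.0
```

Call:
apply_moves:
  motion:
    - [0,0,-20,0,0,0]
    - [0,0,-60,0,0,0]
    - [0,0,-110,0,0,0]
    - [0,0,-160,0,0,0]
    - [0,0,-170,0,0,0]
    - [0,0,-170,0,0,0]

```text
t: 14.1
tool_pos: [440.0, -80.5, 197.8]
eef_rot: [-0.064, 0.998, -0.0, 0.0]
force: [-0.0, -0.6, -1.0]
opening: 44.1
gripper_force: 0.0
```

```bash
python3 -c "
from h import *
go(545,40,200,97.4)"
```

```text
t 14.1 pos [440.  -80.5 197.8] yang 97.4 j7 1.06 F [-0.  -0.6 -1. ]
shift [-119.7  105.9   -2.2] turn [-0.05  0.03 -0.01]
```

Call:
apply_moves:
  motion:
    - [-40,35,0,0,0,0]
    - [-80,71,0,0,0,0]
    - [-112,110,0,0,0,0]
    - [-125,121,0,0,0,0]
    - [-125,121,0,0,0,0]
    - [-125,121,0,0,0,0]

```text
t: 14.85
tool_pos: [547.0, 53.9, 196.7]
eef_rot: [-0.064, 0.998, -0.001, -0.001]
force: [0.2, -1.4, 0.2]
opening: 44.1
gripper_force: 0.0
```

```bash
python3 - <<'E'
from h import *
go(553,55,200,97.4)
f=optics.grab_frame("wrist");im=f["image"][...,::-1].copy()
for k,h in(("cap",40),("cap_bar",92)):
    for o in optics.place_of(f,k)[:2]:
        print(k,round(o["conf"],2),np.round(o["point"]),fray(f,o["point"],h).round(1))
    for o in optics.trace(f,k)[:1]: print(o["box"],o["conf"])
C=f["image"].astype(int);o=optics.place_of(f,"cap_bar")[0]["point"]
cv2.imwrite("pics/w4.png",cv2.resize(im[120:280,190:370],None,fx=3.5,fy=3.5))
E
```

```text
t 14.85 pos [547.   53.9 196.7] yang 97.3 j7 0.91 F [ 0.2 -1.4  0.2]
shift [-6.1  0.3 -3.3] turn [-0.14 -0.18 -0.05]
cap 0.69 [276. 204.] [[554.6  55.3  40. ]]
[247.0, 180.4, 58.4, 69.1] 0.82
cap_bar 0.77 [272. 218.] [[553.1  51.5  92. ]]
[246.7, 180.8, 57.3, 68.1] 0.58
```

View pics/w4.png

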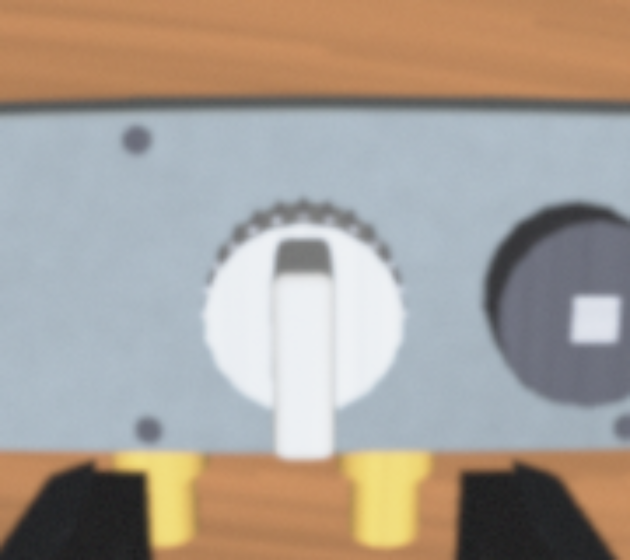

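```bash
python3 - <<'E'
from h import *
f=optics.grab_frame("wrist")
q=lambda a,b:(a/3.5+190,b/3.5+120)
A,B=fray(f,[q(303.5,272),q(303.5,458)],108);d=B-A
print(A,B,(A+B)/2,np.linalg.norm(d),np.degrees(np.arctan2(d[1],d[0])))
print('skirt',fray(f,[q(303.5,317),q(203,317),q(403,317)],70))
go(553.5,53.5,75,97.4)
E
```

```text
[532.92273603  54.53293731 108.        ] [576.03486078  60.14151312 108.        ] [554.47879841  57.33722521 108.        ] 43.47541170521143 7.41213916636953
skirt [[554.43456702  57.32708791  70.        ]
 [557.70447394  32.1798038   70.        ]
 [551.19429797  82.22202322  70.        ]]
t 15.2 pos [548.2  55.5 198. ] yang 97.4 j7 0.91 F [ 0.4 -0.8 -1.5]
shift [ -5.   -2.6 123. ] turn [-0.03  0.01 -0.01]
```

```bash
python3 - <<'E'
from h import *
go(553.5,55.5,74,97.4)
E
```

```text
t 15.2 pos [548.2  55.5 198. ] yang 97.4 j7 0.91 F [ 0.4 -0.8 -1.5]
shift [ -5.2  -0.7 124. ] turn [-0.03  0.01 -0.01]
```

Call:
apply_moves:
  motion:
    - [-5.2,-0.7,30,0,0,0]
    - [-5.2,-0.7,65,0,0,0]
    - [-5.2,-0.7,95,0,0,0]
    - [-5.2,-0.7,115,0,0,0]
    - [-5.2,-0.7,124,0,0,0]
    - [-5.2,-0.7,124,0,0,0]

```text
t: 15.95
tool_pos: [553.5, 56.1, 73.7]
eef_rot: [-0.065, 0.998, -0.0, -0.0]
force: [-0.1, -0.0, 0.7]
opening: 43.8
gripper_force: 0.0
```

Call:
apply_moves:
  motion:
    - [0,0,0,0,0,0]
    - [0,0,0,0,0,0]
    - [0,0,0,0,0,0]
    - [0,0,0,0,0,0]
    - [0,0,0,0,0,0]
  hand: 1

```text
t: 16.58
tool_pos: [553.9, 55.6, 74.1]
eef_rot: [-0.065, 0.998, -0.001, 0.0]
force: [0.5, -2.1, 4.2]
opening: 13.7
gripper_force: 29.9
```

```bash
python3 - <<'E'
from h import *
go(553.5,55.5,74,97.4);print(r.read_state()["torque"])
E
```

```text
t 16.57 pos [553.9  55.6  74.1] yang 97.4 j7 0.76 F [ 0.5 -2.1  4.2]
shift [ 0.4 -0.   0.1] turn [-0.06  0.03  0.01]
[-0.3246453  -0.06584431 -0.01899548]
```

Gripped (13.7 mm). Try clockwise from above first (+ about tool z).

Call:
apply_moves:
  motion:
    - [0,0,0,0,0,4]
    - [0,0,0,0,0,8]
    - [0,0,0,0,0,12]
    - [0,0,0,0,0,16]
    - [0,0,0,0,0,20]
    - [0,0,0,0,0,20]

```text
t: 17.32
tool_pos: [553.4, 57.2, 74.1]
eef_rot: [0.109, 0.994, 0.0, 0.0]
force: [-1.1, 2.0, 2.8]
opening: 14.0
gripper_force: 30.0
```

```bash
python3 - <<'E'
from h import *
go(553.9,55.6,74,97.4);print(r.read_state()["torque"],r.read_state()["opening"])
E
```

```text
t 17.32 pos [553.4  57.2  74.1] yang 77.5 j7 0.49 F [-1.1  2.   2.8]
shift [-0.8 -1.5  0.1] turn [ 5.000e-02  1.000e-02 -1.986e+01]
[ 0.37277851  0.30069342 -0.00294628] 13.952729998123132
```

No hard stop and almost no torque at 20°, so clockwise loosens. Continuing to about 68°.

Call:
apply_moves:
  motion:
    - [0,0,0,0,0,6]
    - [0,0,0,0,0,12]
    - [0,0,0,0,0,18]
    - [0,0,0,0,0,24]
    - [0,0,0,0,0,30]
    - [0,0,0,0,0,36]
    - [0,0,0,0,0,42]
    - [0,0,0,0,0,48]
    - [0,0,0,0,0,48]

```text
t: 18.45
tool_pos: [554.2, 56.8, 74.0]
eef_rot: [0.503, 0.864, 0.001, 0.001]
force: [1.0, 0.6, 1.8]
opening: 13.6
gripper_force: 30.0
```

```bash
python3 - <<'E'
from h import *
go(553.9,55.6,174,29.4);print(r.read_state()["torque"],r.read_state()["opening"])
f=optics.grab_frame("side");g=optics.grab_frame("scene")
cv2.imwrite('pics/turn.png',np.hstack([cv2.resize(g["image"][180:270,230:360,::-1],None,fx=3,fy=3),cv2.resize(f["image"][160:250,200:330,::-1],None,fx=3,fy=3)]))
E
```

```text
t 18.45 pos [554.2  56.8  74. ] yang 29.6 j7 -0.08 F [1.  0.6 1.8]
shift [  -0.9   -0.7 -100. ] turn [0.08 0.02 0.18]
[ 0.19043088 -0.16433892  0.0527358 ] 13.646222553713391
```

Call:
apply_moves:
  motion:
    - [0,0,-2,0,0,0]
    - [0,0,-5,0,0,0]
    - [0,0,-9,0,0,0]
    - [0,0,-9,0,0,0]

```text
t: 19.05
tool_pos: [553.7, 56.0, 83.1]
eef_rot: [0.504, 0.864, -0.0, 0.0]
force: [0.1, -0.9, -2.1]
opening: 13.8
gripper_force: 29.9
```

Free (force is about the cap's weight). Lifting on to 100 mm.

Call:
apply_moves:
  motion:
    - [0,0,-8,0,0,0]
    - [0,0,-18,0,0,0]
    - [0,0,-30,0,0,0]
    - [0,0,-42,0,0,0]
    - [0,0,-54,0,0,0]
    - [0,0,-66,0,0,0]
    - [0,0,-78,0,0,0]
    - [0,0,-86,0,0,0]
    - [0,0,-91,0,0,0]
    - [0,0,-91,0,0,0]
    - [0,0,-91,0,0,0]
    - [0,0,-91,0,0,0]
    - [0,0,-91,0,0,0]

```text
t: 20.68
tool_pos: [553.4, 56.2, 173.6]
eef_rot: [0.504, 0.864, -0.0, -0.0]
force: [0.3, 0.4, -1.5]
opening: 13.9
gripper_force: 29.9
```

```bash
python3 - <<'E'
from h import *
s=r.read_state();print(s['tool_pos'],s['opening'],s['gripper_force'])
f=optics.grab_frame("side");g=optics.grab_frame("scene")
a=np.radians(7.4);o=np.array([567.2,-42.5]);e=np.array([[np.cos(a),np.sin(a)],[-np.sin(a),np.cos(a)]])
for n,q in(('side',f),('scene',g)):
    for c,h in(("chip1_mid",9),("chip2_mid",9),("chip3_mid",9),("cap_bar",192),("scraper_grip",44)):
        for p in optics.place_of(q,c)[:2]:
            P=ray(q,p["point"],h=h);print(n,c,round(p["conf"],2),P.round(),'man',(e@(P[:2]-o)).round())
cv2.imwrite('pics/end.png',np.hstack([cv2.resize(g["image"][130:320,180:350,::-1],None,fx=2.3,fy=2.3),cv2.resize(f["image"][130:320,190:360,::-1],None,fx=2.3,fy=2.3)]))
E
```

```text
[553.43341529  56.19700357 173.59537257] 13.920019832481593 29.944328335113823
side chip1_mid 0.57 [ 615. -165.    9.] man [  32. -128.]
side chip1_mid 0.45 [ 596. -178.    9.] man [  12. -138.]
side chip2_mid 0.59 [619. 166.   9.] man [ 78. 201.]
side chip2_mid 0.52 [ 616. -165.    9.] man [  33. -128.]
side chip3_mid 0.56 [ 580. -176.    9.] man [  -4. -134.]
side cap_bar 0.8 [555.  60. 192.] man [  1. 103.]
side scraper_grip 0.8 [356. 296.  44.] man [-166.  363.]
side scraper_grip 0.74 [445. -76.  44.] man [-126.  -17.]
scene chip1_mid 0.48 [ 587. -172.    9.] man [   3. -131.]
scene chip1_mid 0.38 [ 604. -160.    9.] man [  21. -121.]
scene chip2_mid 0.49 [ 602. -163.    9.] man [  19. -124.]
scene chip3_mid 0.54 [ 596. -212.    9.] man [   6. -172.]
scene chip3_mid 0.43 [ 562. -160.    9.] man [ -21. -116.]
scene cap_bar 0.84 [552.  62. 192.] man [ -2. 105.]
scene scraper_grip 0.92 [483. 451.  44.] man [-19. 500.]
scene scraper_grip 0.9 [479. 263.  44.] man [-48. 314.]
```

View pics/end.png

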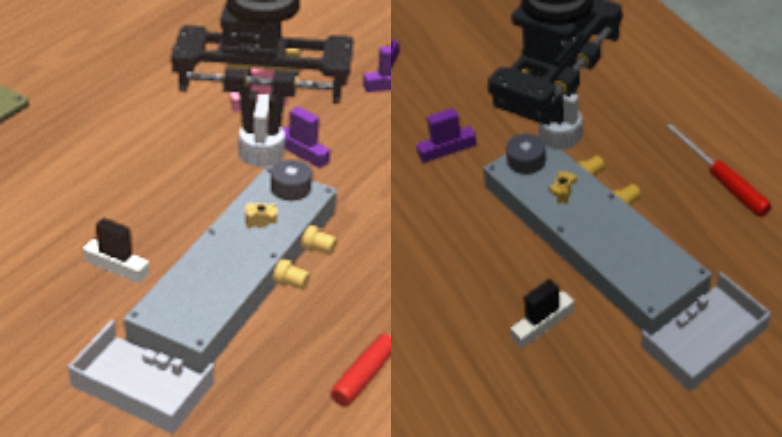

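The picture shows the cap held upright above its port, the scraper standing on the bench, and three chips in the tray by its deck-side edge. Handing in.

```bash
python3 -c "
from plant import job_done
print(job_done())"
```

```text
the job is handed in; nothing more can be done
None
```

I handed the job in with the three chips wiped into the tray and the scraper set down on the bench. The cap loosened clockwise from above and is held upright about 100 mm above its port; the hand-in returned no verdict, so whether it passed is not known.

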